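# Push the row of paint jars up to the rail's end stop

## Robot

A 7-joint arm with a two-finger parallel gripper is mounted at the origin on the work surface. World frame = base frame: x ahead of the robot, y to its left, z up, the work surface at z = 0. Lengths are in m, angles in rad, forces in N, time in s.
With the tool pointing down it reaches from about 0.425 to 0.925 m from the base axis. Payload 6.8 kg.
Tool frame: the origin (TCP) lies midway between the tips of the shut fingers; the grasp point (between the pads) lies 19 mm behind it; z points along the fingers, y is the line along which they close (so a half turn about z gives the same grasp; the last joint's range is limited). The gripper opens to 85 mm and grips with 20 to 120 N. Pads are 22 mm wide; open, the fingers measure 114 mm over their backs; the gripper's body (76 mm by 85 mm) begins 54 mm behind the grasp point. The pads swing forward as they close: fully open they stand 13 mm farther back than shut.
Start: joints at [-1.409, 0.477, 0.022, 1.555, -0.011, 1.109, -0.083], TCP at [0.18, 0.651, 0.231] pointing down, gripper open.
Joint ranges: [-2.96, 2.96], [-0.34, 2.1], [-1.41, 1.46], [0.24, 2.44], [-1.37, 4.51], [0.17, 1.92], [-2.96, 2.96]. Speed limits (rad/s): [2.39, 2.39, 3.14, 3.14, 3.14, 3.14, 3.14].

## Interface

Orientations are given as a rotation vector (axis times angle).
In Python, from bench import r gives the robot as it stands. The module is installed in compiled form; this text tells all that it offers.
- The arm moves only by the tool apply_moves, never from a script. Its argument "rows" is a list of rows, each a list of 6 numbers: the shift along the tool's x, y, z scaled (see below), then the turn, a rotation vector about the tool's x, y, z scaled (see below). A call has 1 to 5 rows; each row is the pose to reach, as a shift and turn from the pose commanded when the call began, along the tool's axes at that moment; what a row does not reach only later rows make up. The controller multiplies each number of a shift by 0.25 m and each number of a turn by 90 degrees. A row lasts 1/8 s, in which the tool goes at most 62.5 mm and 10.7 degrees, less where a joint would pass 70% of its speed; a pose out of reach is approached as far as the arm can. A call with a number of a shift or a turn outside -1 to 1 is refused whole. A call with a gripper value outside its range is refused whole. "claw" is the opening, from 0 (shut) to 1 (fully open), set as the call begins (left out, the last holds). The fingers move at their own pace and stop on an object; "newtons" is the grip in N (left out, the last holds). Time passes only in rows, so rows that repeat a pose let the fingers close. It gives the time, the measured TCP pose, the force, the opening and the grip force at its end, in the units of the state.
- r.get_obs(): the state, without advancing time (a new reading comes with each control period).
- r.grab_frame(name): name is "side" or "top"; returns a dict with "pixels" (384x512x3 uint8, red, green, blue), "intrinsics" (3x3 intrinsics, pixels), "dist" ([k1, k2, p1, p2, k3] as OpenCV has them; the pictures are not rectified), "eye" and "attitude" of the camera in the world. Camera axes: x right, y up, looking along -z (the intrinsics and any distortion apply to the point x, -y, -z); pixel columns grow to the right and rows downward; lengths in m; the calibration is good to about 2 mm. A picture is of the moment at which its call begins. There is no depth.
- r.hand_in(): hands the job in; it is judged then, once.
Trained networks look in a picture, given as the dict that the camera call returned (one of the last four; its "shot" number tells which), for a name from the list of things; names that differ only in an ending like _2 or _b are one class to them, and where a whole thing is asked for, a point or a joint stands for the part that bears it (a point fixed in the world has none). Each returns a list of dicts, best first, with "conf" (0 to 1); they miss things now and then, are a little off and sometimes report something else, mostly with a low value. They report only what shows in the picture. A call takes as long as a camera call. They do not tell look-alikes from the thing itself.
- r.search_frame(picture, thing): "rect" ([left, top, width, height] in pixels, round what is visible of it).
- r.outline_of(picture, thing): "pixels" (384x512 bool, what is visible of it) and "rect" ([left, top, width, height] in pixels, round what is visible of it).
- r.landmark_of(picture, thing): "point" ([column, row] in pixels: a listed point, or the origin of a listed thing).
The state is a dict: "clock": time; "joints": joint angles; "qvel": joint speeds; "tau": joint torques, N m; "tcp_pos": TCP position; "orientation": TCP orientation; "contact_force": force on the tool from outside, world axes, zero at the start; "moment": the same for the moment, N m; "grip_width": finger opening in m; "gripper_force": force on a finger pad.
Only numpy, scipy, OpenCV 4.12 (cv2) and the standard library are available. Lean on these libraries where they do the work, as an engineer would, in place of code of your own. Each camera call takes 0.05 s, during which the arm holds its last target. There are 200 camera calls.

## Task

Push the row of four paint jars along the wooden rail, all together as one touching row, until the first jar rests against the upright stop block at the rail's end and no gaps are left, then move clear. Only push them from behind with the fingertips: do not grip, lift or tip a jar or break up the row, and leave everything else on the table where it is.

Things in the scene. Friction and masses are not known exactly. Their poses are not given: they have to be found in the camera images.
- rail: wooden jar rail fixed on the table, 464 mm along its y axis, 84 mm along x. Origin: centre of underside, table height. Floor plank 8 mm thick. Two long fences 10 mm thick, inner faces at x = -30 and +30 mm, tops 22 mm above the table, y -212 to +212 mm. Stop at one end (y +222 or -222), lip at the other. The row starts 75-125 mm short of the stop, with 75-125 mm free behind it; pushing it takes 2-7 N.
- stop: end stop: fixed upright wooden block across one end of the rail (either end), 84 mm along x, 20 mm thick along y, 45 mm tall. Origin: centre of its underside, 8 mm above the table; axes parallel to the rail's. Its face is 10 mm from its origin, so a jar touching it has its centre 38 mm from the stop's origin, and the last jar of the closed row 206 mm.
- lip: fixed flat wooden strip across the open end of the rail, opposite the stop: 84 mm by 20 mm, only 3 mm thick, lying on the floor plank. Origin: centre of its underside, 8 mm above the table; axes parallel to the rail's.
- jar1: paint jar number 1 of the row of four, counted along the rail's +y: upright cylinder 56 mm across, 62 mm tall (body with paper label 46 mm, then a white cap 54 mm across), about 150 g, standing on the rail's floor between the fences, touching its neighbours. Origin: centre of its underside, z up.
- jar2: paint jar number 2 of the row of four, counted along the rail's +y: upright cylinder 56 mm across, 62 mm tall (body with paper label 46 mm, then a white cap 54 mm across), about 150 g, standing on the rail's floor between the fences, touching its neighbours. Origin: centre of its underside, z up.
- jar3: paint jar number 3 of the row of four, counted along the rail's +y: upright cylinder 56 mm across, 62 mm tall (body with paper label 46 mm, then a white cap 54 mm across), about 150 g, standing on the rail's floor between the fences, touching its neighbours. Origin: centre of its underside, z up.
- jar4: paint jar number 4 of the row of four, counted along the rail's +y: upright cylinder 56 mm across, 62 mm tall (body with paper label 46 mm, then a white cap 54 mm across), about 150 g, standing on the rail's floor between the fences, touching its neighbours. Origin: centre of its underside, z up.
- spare_jar: bystander: a loose paint jar just like the others, 56 mm across, 62 mm tall, standing on the table beside the rail on its +x side. Origin: centre of underside.
- squat_tub: bystander: loose grey squat tub, 72 mm across, 40 mm tall, on the table beside the rail on its +x side. Origin: centre of underside.
- tape: bystander: loose roll of tape lying flat, 84 mm across, 24 mm high, on the table beside the rail on its -x side. Origin: centre of underside.
- bowl: bystander: loose blue ceramic bowl, 130 mm across, 50 mm tall, on the right of the table. Origin: centre of underside.
- brush_pot: bystander: loose steel pot of brushes, 84 mm across, 100 mm tall with brushes up to about 225 mm high, on the left of the table. Origin: centre of underside.
- knife: bystander: loose palette knife lying flat, 190 mm long along its x axis, 12 mm high, on the right of the table, nearer the robot. Origin: at the root of the blade, underside.
- pencil_box: bystander: loose open wooden pencil tray, 70 by 180 mm, 30 mm high, at the far side of the table. Origin: centre of underside.
There are look-alikes about, which are no part of the job. What is shaped like the jar4 but pink is not meant.

How it is judged:
At the end, for the whole second after the job is handed in: All four jars upright (0.1 rad), at rest on the rail's floor between the fences, closed up against the stop: their centres less than 42, 99, 155 and 211 mm from the stop's origin (touching: 38, 94, 150, 206 mm), whichever end of the row faces the stop (((horizontal distance between jar1 and stop below 0.042 m and horizontal distance between jar2 and stop below 0.099 m and horizontal distance between jar3 and stop below 0.155 m and horizontal distance between jar4 and stop below 0.211 m) or (horizontal distance between jar4 and stop below 0.042 m and horizontal distance between jar3 and stop below 0.099 m and horizontal distance between jar2 and stop below 0.155 m and horizontal distance between jar1 and stop below 0.211 m)) and angle between each of jar1, jar2, jar3, jar4's own z axis and vertical below 0.1 rad and z of each of jar1, jar2, jar3, jar4 in the frame of rail below 0.012 m and x of jar1 in the frame of rail between -0.006 and 0.006 m and x of jar2 in the frame of rail between -0.006 and 0.006 m and x of jar3 in the frame of rail between -0.006 and 0.006 m and x of jar4 in the frame of rail between -0.006 and 0.006 m and linear speed of each of jar1, jar2, jar3, jar4 below 0.01 m/s).
It fails at once if a jar of the row is lifted (more than 8 mm off the rail's floor) or carried (z of any of jar1, jar2, jar3, jar4 in the frame of rail above 0.016 m).
It fails at once if a jar of the row is tipped (more than 0.35 rad) (angle between any of jar1, jar2, jar3, jar4's own z axis and vertical above 0.35 rad).
It fails at once if the row is broken up: a gap of more than 12 mm opens between neighbouring jars (distance between jar1 and jar2 above 0.068 m or distance between jar2 and jar3 above 0.068 m or distance between jar3 and jar4 above 0.068 m).
It fails at once if something that is not in the row is shifted (more than 15 mm) (distance of any of spare_jar, tape, squat_tub, bowl, brush_pot, knife, pencil_box from where it was at the start of the episode above 0.015 m).
It also fails if it takes over 38 s, if anything falls off the work surface, if the arm or the gripper's body presses on something with over 40 N, if the wrist force passes 120 N, or if a joint passes its speed limit or range.

## Working session

There is one attempt and no reset: what is moved stays moved. The work goes in short steps, Python scripts to look and compute and a tool call to move; the robot and the scene stay as the last step left them, time stands still between calls to the robot, and variables do not carry over. Pictures are saved under pics/ and viewed, at most 10 in all, crops included, and the job is handed in when it is done.

Besides the shell and the picture viewer there is one more tool, called after "Request:" by a JSON object that holds its "method" and its "body". apply_moves: Moves the arm, as the interface text tells. Its arguments: {"type":"object","properties":{"rows":{"type":"array","items":{"type":"array","items":{"type":"number"}}},"claw":{"type":"number"},"newtons":{"type":"number"}},"required":["rows"]}

```bash
mkdir -p pics; cat > h.py <<'E'
import numpy as np, cv2
from scipy.spatial.transform import Rotation as R
from bench import r
def att(f):
    a=np.array(f["attitude"],float)
    return a if a.shape==(3,3) else R.from_rotvec(a).as_matrix() if a.size==3 else R.from_quat(a).as_matrix()
def ray(f,p):
    K=np.array(f["intrinsics"]);d=np.array(f["dist"],float)
    u=cv2.undistortPoints(np.array([[p]],float),K,d)[0,0]
    v=att(f)@np.array([u[0],-u[1],-1]); return np.array(f["eye"]),v
def onz(f,p,z):
    e,v=ray(f,p); return e+v*(z-e[2])/v[2]
def proj(f,P):
    c=(np.array(P)-np.array(f["eye"]))@att(f); c=c*[1,-1,-1]
    return cv2.projectPoints(c.reshape(-1,1,3),np.zeros(3),np.zeros(3),np.array(f["intrinsics"]),np.array(f["dist"],float))[0][:,0]
E
python3 - <<'E'
from h import *
zs=dict(rail=0,stop=.008,lip=.008,jar1=.008,spare_jar=0,squat_tub=0,tape=0,bowl=0,brush_pot=0,knife=0,pencil_box=0)
ims=[]
for n in("top","side"):
    f=r.grab_frame(n); print(n,f["attitude"],np.round(f["eye"],3))
    cv2.imwrite(f"pics/{n}0.png",cv2.cvtColor(f["pixels"],cv2.COLOR_RGB2BGR))
    for t in zs:
        for d in r.landmark_of(f,t)[:7]:
            print(n,t,round(d["conf"],2),np.round(d["point"],1),np.round(onz(f,d["point"],zs[t]),3)[:2])
print(r.get_obs())
E
```

```text
top [ 0.15286521 -0.13353326 -1.53731385] [0.384 0.005 1.256]
top rail 0.65 [274.8 213.8] [ 0.564 -0.021]
top stop 0.5 [350.4 223.1] [ 0.541 -0.251]
top lip 0.5 [203.8 212.4] [0.561 0.195]
top jar1 0.84 [234.2 253.4] [0.44  0.097]
top jar1 0.81 [273.1 211.4] [ 0.57  -0.016]
top jar1 0.79 [251.9 213.1] [0.563 0.048]
top jar1 0.63 [288.8 214.4] [ 0.563 -0.064]
top jar1 0.54 [305.3 216. ] [ 0.559 -0.114]
top jar1 0.52 [223.1 177.2] [0.673 0.141]
top spare_jar 0.58 [264.2 183.5] [0.658 0.014]
top squat_tub 0.77 [306.1 186.7] [ 0.652 -0.116]
top squat_tub 0.73 [263.5 181.9] [0.663 0.016]
top squat_tub 0.56 [396.1 265.5] [ 0.416 -0.392]
top squat_tub 0.39 [408.9 196.4] [ 0.63  -0.438]
top bowl 0.96 [407.9 196.4] [ 0.63  -0.435]
top brush_pot 0.81 [114.5 220. ] [0.53  0.475]
top knife 0.74 [396.5 261.5] [ 0.428 -0.394]
top knife 0.22 [308.1 217.4] [ 0.556 -0.123]
top pencil_box 0.73 [242.2 143.6] [0.785 0.087]
side [ 0.14994155 -1.22058374 -2.65041007] [0.387 0.851 0.764]
side rail 0.69 [265.8 186.9] [ 0.561 -0.026]
side stop 0.53 [286.1 149. ] [ 0.534 -0.231]
side lip 0.66 [244.2 236.4] [0
[... 842 characters left out ...]
]
{'clock': 1.2, 'joints': array([-1.40907089,  0.47697818,  0.02238515,  1.55538926, -0.01150691,
        1.10928778, -0.08307676]), 'qvel': array([-0.00031377, -0.00108778,  0.00027428, -0.00010174, -0.00053639,
       -0.00130806, -0.00189574]), 'tau': array([ 1.62636015e-04, -5.96347475e+01,  1.60618253e+00, -2.81543738e+01,
        1.24057868e-02,  1.51633649e-03, -2.41143016e-05]), 'tcp_pos': array([0.17991898, 0.65060766, 0.2313268 ]), 'orientation': array([-4.22533810e-01, -3.11302441e+00, -1.05541008e-04]), 'contact_force': array([-0.64559509, -0.19013063,  0.72492478]), 'moment': array([ 0.00104323,  0.0100348 , -0.02473601]), 'gripper_force': 0.0, 'grip_width': 0.0852042169657689}
```

```bash
python3 - <<'E'
import cv2
a=cv2.imread("pics/top0.png")[130:300,170:430]
cv2.imwrite("pics/topc.png",cv2.resize(a,None,fx=3,fy=3,interpolation=cv2.INTER_CUBIC))
a=cv2.imread("pics/side0.png")[80:380,150:400]
cv2.imwrite("pics/sidec.png",cv2.resize(a,None,fx=2,fy=2,interpolation=cv2.INTER_CUBIC))
E
```

```text
(no output)
```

View pics/topc.png

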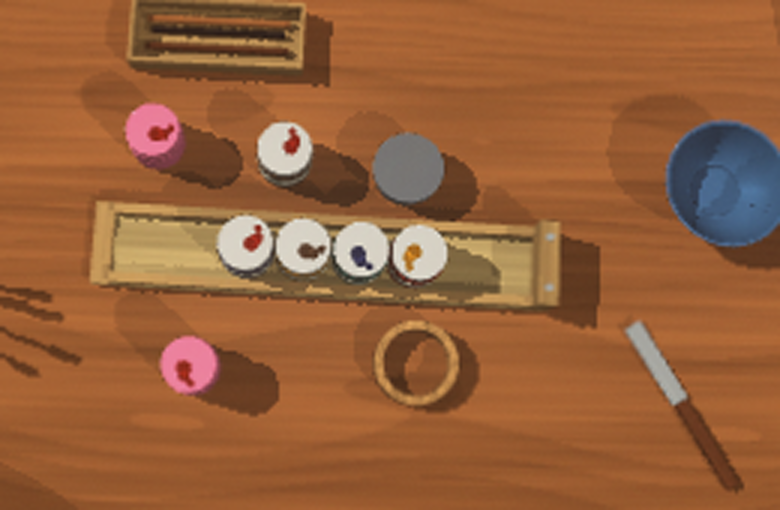

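View pics/sidec.png

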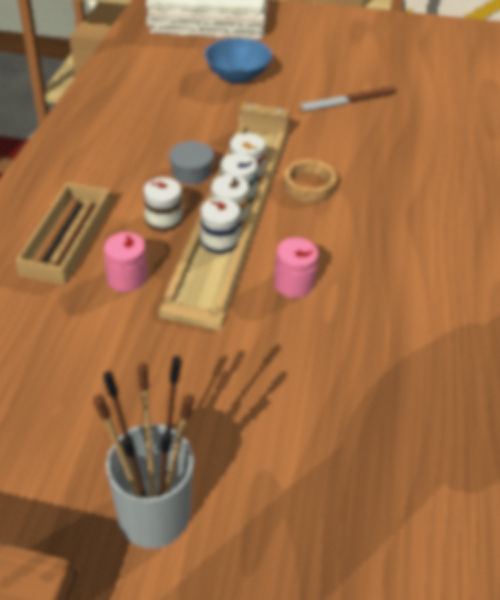

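The top crop shows the stop at crop (550,262), on the right (world -y). The lip is at (102,243), and the white-capped row runs from (245,243) to (419,252). The pink jars at (190,365) and (153,135) are look-alikes. I'll push from the left, toward -y.

```bash
python3 - <<'E'
from h import *
f=r.grab_frame("top"); 
c=lambda x,y:((x+.5)/3-.5+170,(y+.5)/3-.5+130)
P=f["pixels"].astype(int)
m=((P.min(2)>150)&(P.max(2)-P.min(2)<45)).astype(np.uint8)
n,l,s,ce=cv2.connectedComponentsWithStats(m)
for i in range(1,n):
    if s[i,4]>60: print(s[i],np.round(ce[i],1),np.round(onz(f,ce[i],.07),4)[:2])
C=[]
for x,y in((245,243),(303,246),(361,250),(419,252)): p=onz(f,c(x,y),.07)[:2];C.append(p);print("cap",np.round(p,4))
for k,x,y,z in(("lipTL",97,202,.011),("lipBL",92,283,.011),("lipinTL",115,206,.022),("lipinBL",108,286,.022),("stTR",561,222,.053),("stBR",558,305,.053),("stTL",540,221,.053),("stBL",537,304,.053)):
    print(k,np.round(onz(f,c(x,y),z)[:2],4))
o=r.outline_of(f,"rail")
print([x["conf"] for x in o], o[0]["rect"] if o else 0)
for n in("lip","stop","rail"):
  for g in(f,):
    for x in r.search_frame(g,n)[:2]: print(n,x["conf"],x["rect"])
print(r.get_obs()["clock"], R.from_rotvec(r.get_obs()["orientation"]).as_matrix().round(3))
E
```

```text
[ 453  118   59   78 3797] [484.6 154.9] [ 0.7531 -0.6612]
[448 124  18  75 264] [456.2 160.1] [ 0.7327 -0.5671]
[256 171  18  17 201] [263.9 179.3] [0.6554 0.0144]
[243 202  18  18 216] [250.7 210.5] [0.5621 0.05  ]
[262 203  18  18 218] [270.1 211.2] [ 0.5617 -0.006 ]
[281 204  19  18 223] [290.  212.2] [ 0.5602 -0.0634]
[301 205  18  18 212] [310.  213.3] [ 0.5586 -0.1212]
[380 238  18  26 131] [388.6 251.2] [ 0.4549 -0.3491]
[ 16 251  17  19 238] [ 24.4 260.1] [0.3917 0.7206]
[ 35 253  17  18 243] [ 43.2 261.3] [0.3914 0.659 ]
[ 15 272  16  19 238] [ 22.4 281.1] [0.3295 0.7207]
[ 33 273  17  19 246] [ 41.3 282.3] [0.3298 0.6589]
[ 13 293  16  19 240] [ 20.5 302. ] [0.268  0.7208]
[ 32 295  16  18 242] [ 39.6 303.6] [0.2678 0.6587]
[ 11 314  17  19 243] [ 19.1 323.1] [0.2062 0.7203]
[ 30 316  17  19 253] [ 38. 325.] [0.2059 0.6587]
cap [0.5616 0.0481]
cap [ 0.5603 -0.0077]
cap [ 0.5579 -0.0635]
cap [ 0.5575 -0.1194]
lipTL [0.6083 0.2027]
lipBL [0.5252 0.2033]
lipinTL [0.6027 0.1824]
lipinBL [0.5214 0.1853]
stTR [ 0.5935 -0.261 ]
stBR [ 0.5116 -0.2573]
stTL [ 0.5939 -0.2402]
stBL [ 0.512  -0.2367]
[0.71, 0.26] [204.5, 196.6, 144.9, 35.2]
lip 0.45 [199.5, 198.4, 9.5, 24.6]
stop 0.61 [346.0, 205.5, 9.7, 25.5]
rail 0.77 [206.3, 197.6, 143.5, 35.6]
rail 0.74 [378.6, 239.6, 37.8, 57.4]
1.45 [[-0.964  0.267 -0.   ]
 [ 0.267  0.964  0.   ]
 [ 0.     0.    -1.   ]]
```

Request:
{"method": "apply_moves", "body": {"rows": [[-0.1,-0.08,0,0,0,0.05],[-0.27,-0.21,0,0,0,0.12],[-0.44,-0.34,0,0,0,0.2],[-0.61,-0.47,0,0,0,0.28],[-0.78,-0.6,0,0,0,0.35]], "claw": 0, "newtons": 20}}

```text
clock: 2.08
tcp_pos: [0.3288, 0.4527, 0.2316]
orientation: [-1.257, -2.879, -0.001]
contact_force: [0.7, 0.8, 0.1]
grip_width: -0.0
gripper_force: 0.0
```

```bash
cat > go.py <<'E'
import sys
from h import *
o=r.get_obs(); M=R.from_rotvec(o["orientation"]).as_matrix()
t=np.array([float(a) for a in sys.argv[1:4]])
y=np.array([1,-.028,0]);y/=np.linalg.norm(y);z=np.array([0,0,-1.]);T=np.stack([np.cross(y,z),y,z],1)
print(round(o["clock"],2),o["tcp_pos"].round(4),"F",o["contact_force"].round(2),"w",round(o["grip_width"],4))
print("shift",(M.T@(t-o["tcp_pos"])/.25).round(3),"turn",(R.from_matrix(M.T@T).as_rotvec()/(np.pi/2)).round(3))
E
python3 go.py .566 .135 .231
```

```text
2.08 [0.3288 0.4527 0.2316] F [0.71 0.8  0.13] w -0.0
shift [-1.577 -0.168  0.002] turn [ 0.    -0.     0.494]
```

Request:
{"method": "apply_moves", "body": {"rows": [[-0.2,-0.02,0,0,0,0.08],[-0.4,-0.04,0,0,0,0.17],[-0.6,-0.06,0,0,0,0.26],[-0.8,-0.08,0,0,0,0.35],[-0.98,-0.1,0,0,0,0.42]]}}

```text
clock: 2.7
tcp_pos: [0.4779, 0.2563, 0.2317]
orientation: [2.123, 2.316, 0.001]
contact_force: [0.4, 0.8, 0.1]
grip_width: -0.0001
gripper_force: 0.0
```

```bash
python3 go.py .5655 .135 .231
```

```text
2.7 [0.4779 0.2563 0.2317] F [0.44 0.83 0.1 ] w -0.0001
shift [-0.514  0.307  0.003] turn [ 0.    -0.     0.073]
```

Request:
{"method": "apply_moves", "body": {"rows": [[-0.17,0.1,0,0,0,0.03],[-0.34,0.2,0,0,0,0.06],[-0.51,0.307,0,0,0,0.073],[-0.514,0.307,0.15,0,0,0.073],[-0.514,0.307,0.3,0,0,0.073]]}}

```text
clock: 3.32
tcp_pos: [0.5658, 0.1363, 0.1559]
orientation: [2.248, 2.193, 0.002]
contact_force: [-0.4, -0.3, -0.6]
grip_width: -0.0004
gripper_force: 0.0
```

```bash
python3 go.py .5655 .135 .022; python3 - <<'E'
from h import *
f=r.grab_frame("side");g=r.grab_frame("top")
a=f["pixels"][100:280,180:340];b=g["pixels"][160:260,190:370]
a=cv2.resize(a,None,fx=3,fy=3,interpolation=2);b=cv2.resize(b,None,fx=3,fy=3,interpolation=2)
cv2.imwrite("pics/s1.png",a[:,:,::-1]);cv2.imwrite("pics/t1.png",b[:,:,::-1])
E
```

```text
3.33 [0.5658 0.1363 0.1559] F [-0.4  -0.31 -0.64] w -0.0004
shift [-0.006 -0.002  0.536] turn [ 0.001 -0.     0.002]
```

View pics/s1.png

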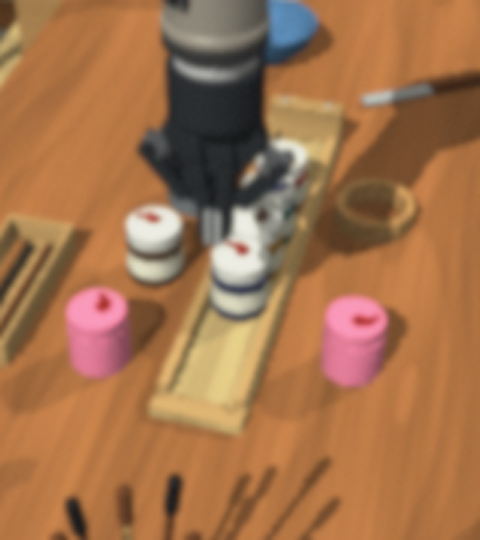

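The side view shows the shut tips at crop (212,243). The linkage knuckles stick out sideways at (145,150) and (290,165). I'll measure how they clear the spare jar.

```bash
python3 - <<'E'
from h import *
f=r.grab_frame("side");tc=r.get_obs()["tcp_pos"]
for n,x,y in(("tip",212,243),("Lout",143,140),("Lbot",187,212),("Lmid",160,180),("Rout",290,160),("Rbot",240,205),("Rmid",265,190)):
    e,v=ray(f,((x+.5)/3-.5+180,(y+.5)/3-.5+100)); p=e+v*(tc[1]+.011-e[1])/v[1]; print(n,((p-tc)*1000).round())
E
```

```text
tip [ 2. 11.  8.]
Lout [ 58.  11. 102.]
Lbot [23. 11. 37.]
Lmid [45. 11. 65.]
Rout [-59.  11. 103.]
Rbot [-21.  11.  52.]
Rmid [-41.  11.  71.]
```

View pics/t1.png

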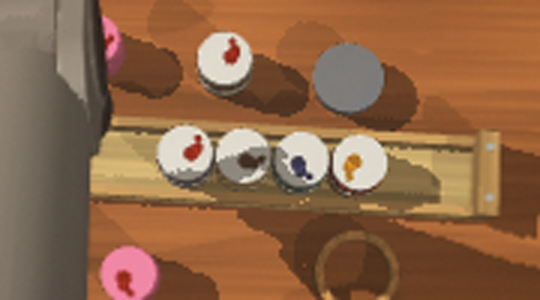

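The knuckles are widest about 100 mm above the tip, so they clear everything. The top view shows the row undisturbed, with the last jar at (185,155). Descending.

Request:
{"method": "apply_moves", "body": {"rows": [[0,0,0.15,0,0,0],[0,0,0.3,0,0,0],[0,0,0.42,0,0,0],[0,0,0.5,0,0,0],[0,0,0.53,0,0,0]]}}

```text
clock: 4.1
tcp_pos: [0.5655, 0.1373, 0.024]
orientation: [2.247, 2.196, 0.001]
contact_force: [0.4, 0.1, -0.3]
grip_width: 0.0002
gripper_force: 0.0
```

```bash
python3 go.py .5643 .09 .022
```

```text
4.1 [0.5655 0.1373 0.024 ] F [ 0.37  0.11 -0.33] w 0.0002
shift [-0.189 -0.     0.008] turn [ 0.    -0.     0.003]
```

Request:
{"method": "apply_moves", "body": {"rows": [[-0.05,0,0.008,0,0,0],[-0.1,0,0.008,0,0,0],[-0.14,0,0.008,0,0,0],[-0.165,0,0.008,0,0,0],[-0.18,0,0.008,0,0,0]]}}

```text
clock: 4.72
tcp_pos: [0.5641, 0.0915, 0.022]
orientation: [2.248, 2.195, 0.001]
contact_force: [0.2, 0.8, -0.3]
grip_width: -0.0003
gripper_force: 0.0
```

Request:
{"method": "apply_moves", "body": {"rows": [[-0.01,0,0,0,0,0],[-0.02,0,0,0,0,0],[-0.03,0,0,0,0,0],[-0.04,0,0,0,0,0],[-0.05,0,0,0,0,0]]}}

```text
clock: 5.35
tcp_pos: [0.5638, 0.0801, 0.0219]
orientation: [-2.246, -2.196, -0.001]
contact_force: [0.5, 4.1, 1.2]
grip_width: -0.0003
gripper_force: 0.0
```

```bash
python3 go.py .5614 -.004 .022
```

```text
5.35 [0.5638 0.0801 0.0219] F [0.47 4.14 1.19] w -0.0003
shift [-0.337 -0.002 -0.001] turn [ 0.    -0.     0.004]
```

Contact is made at about 4 N, so I'll keep pushing steadily.

Request:
{"method": "apply_moves", "body": {"rows": [[-0.014,0,0,0,0,0],[-0.028,0,0,0,0,0],[-0.042,0,0,0,0,0],[-0.056,0,0,0,0,0],[-0.07,0,0,0,0,0]]}}

```text
clock: 5.98
tcp_pos: [0.5632, 0.0617, 0.0218]
orientation: [-2.247, -2.195, 0.0]
contact_force: [0.0, 4.2, 1.7]
grip_width: -0.0001
gripper_force: 0.0
```

Request:
{"method": "apply_moves", "body": {"rows": [[-0.014,0,0,0,0,0],[-0.028,0,0,0,0,0],[-0.042,0,0,0,0,0],[-0.056,0,0,0,0,0],[-0.07,0,0,0,0,0]]}}

```text
clock: 6.6
tcp_pos: [0.5628, 0.0443, 0.0218]
orientation: [-2.247, -2.195, 0.0]
contact_force: [-0.5, 3.9, 0.5]
grip_width: -0.0002
gripper_force: 0.0
```

```bash
python3 go.py .5614 -.004 .022;  python3 - <<'E'
from h import *
f=r.grab_frame("side");g=r.grab_frame("top")
a=f["pixels"][100:280,180:340];b=g["pixels"][160:260,190:370]
a=cv2.resize(a,None,fx=3,fy=3,interpolation=2);b=cv2.resize(b,None,fx=3,fy=3,interpolation=2)
b=np.pad(b,((0,a.shape[0]-b.shape[0]),(0,0),(0,0)));c=np.hstack([a,b])[:,:]
cv2.imwrite("pics/st2.png",cv2.resize(c,(800,int(c.shape[0]*800/c.shape[1])))[:,:,::-1])
E
```

```text
6.6 [0.5628 0.0443 0.0218] F [-0.5   3.94  0.48] w -0.0002
shift [-0.193 -0.001 -0.001] turn [-0.    -0.     0.003]
```

View pics/st2.png

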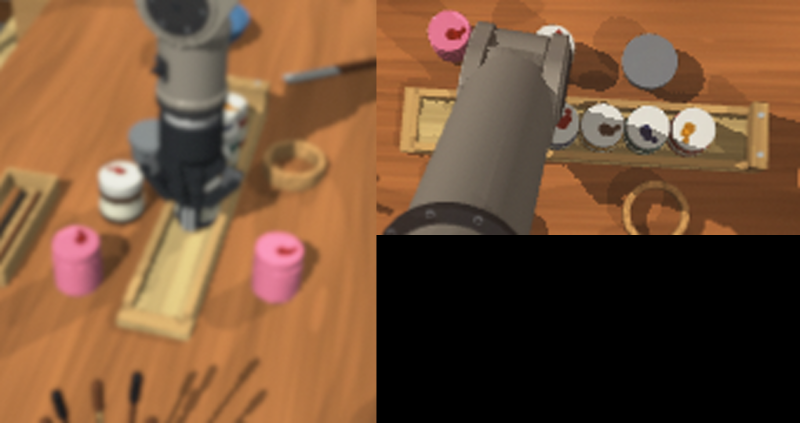

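The row is moving as one, with the front jar at about (693,130) and the stop at (757,135). The push force is steady at 4 N.

Request:
{"method": "apply_moves", "body": {"rows": [[-0.014,0,0,0,0,0],[-0.028,0,0,0,0,0],[-0.042,0,0,0,0,0],[-0.056,0,0,0,0,0],[-0.07,0,0,0,0,0]]}}

```text
clock: 7.32
tcp_pos: [0.5624, 0.0267, 0.0218]
orientation: [-2.247, -2.195, 0.0]
contact_force: [0.4, 4.8, 0.6]
grip_width: 0.0001
gripper_force: 0.0
```

Request:
{"method": "apply_moves", "body": {"rows": [[-0.014,0,0,0,0,0],[-0.028,0,0,0,0,0],[-0.04,0,0,0,0,0],[-0.05,0,0,0,0,0],[-0.06,0,0,0,0,0]]}}

```text
clock: 7.95
tcp_pos: [0.5621, 0.0119, 0.0218]
orientation: [-2.247, -2.196, 0.0]
contact_force: [0.8, 4.9, 1.2]
grip_width: -0.0001
gripper_force: 0.0
```

Request:
{"method": "apply_moves", "body": {"rows": [[-0.008,0,0,0,0,0],[-0.014,0,0,0,0,0],[-0.02,0,0,0,0,0],[-0.026,0,0,0,0,0],[-0.03,0,0,0,0,0]]}}

```text
clock: 8.57
tcp_pos: [0.5619, 0.0044, 0.0218]
orientation: [-2.247, -2.195, 0.0]
contact_force: [0.5, 4.3, 0.4]
grip_width: -0.0003
gripper_force: 0.0
```

Request:
{"method": "apply_moves", "body": {"rows": [[-0.005,0,0,0,0,0],[-0.01,0,0,0,0,0],[-0.015,0,0,0,0,0],[-0.02,0,0,0,0,0],[-0.024,0,0,0,0,0]]}}

```text
clock: 9.2
tcp_pos: [0.5617, -0.0016, 0.0218]
orientation: [-2.247, -2.195, 0.0]
contact_force: [0.6, 5.0, 1.4]
grip_width: -0.0
gripper_force: 0.0
```

Request:
{"method": "apply_moves", "body": {"rows": [[-0.003,0,0,0,0,0],[-0.006,0,0,0,0,0],[-0.009,0,0,0,0,0],[-0.012,0,0,0,0,0]]}}

```text
clock: 9.7
tcp_pos: [0.5617, -0.0045, 0.0218]
orientation: [-2.247, -2.196, -0.0]
contact_force: [-0.3, 5.9, 2.2]
grip_width: -0.0003
gripper_force: 0.0
```

Request:
{"method": "apply_moves", "body": {"rows": [[-0.003,0,0,0,0,0],[-0.006,0,0,0,0,0],[-0.008,0,0,0,0,0]]}}

```text
clock: 10.07
tcp_pos: [0.5618, -0.0047, 0.0219]
orientation: [-2.245, -2.196, -0.002]
contact_force: [-0.4, 8.7, 2.6]
grip_width: 0.0002
gripper_force: 0.0
```

```bash
python3 go.py .5614 -.008 .022;  python3 - <<'E'
from h import *
g=r.grab_frame("top")
b=g["pixels"][180:250,250:370]
cv2.imwrite("pics/t3.png",cv2.resize(b,None,fx=6,fy=6,interpolation=2)[:,:,::-1])
E
```

```text
10.07 [ 0.5618 -0.0047  0.0219] F [-0.44  8.75  2.63] w 0.0002
shift [-0.013 -0.001 -0.   ] turn [-0.    -0.001  0.004]
```

View pics/t3.png

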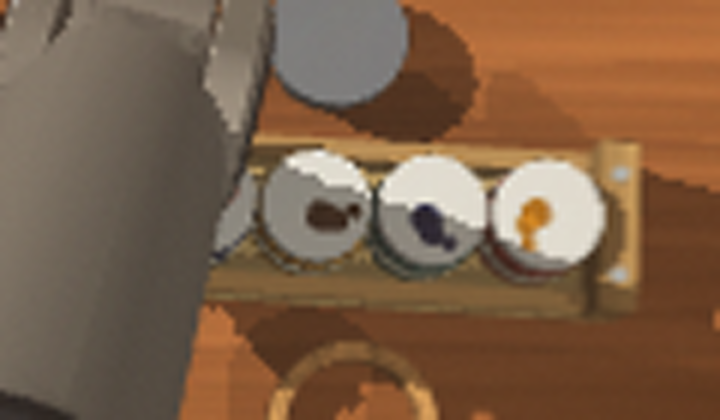

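The TCP has stalled at y = -0.0047 and the force is rising. The front cap at (548,215) reaches the stop at (605,215). I'll press a little more to close any gaps.

Request:
{"method": "apply_moves", "body": {"rows": [[-0.004,0,0,0,0,0],[-0.007,0,0,0,0,0],[-0.007,0,0,0,0,0]]}}

```text
clock: 10.5
tcp_pos: [0.5621, -0.0048, 0.022]
orientation: [-2.242, -2.197, -0.004]
contact_force: [0.1, 13.2, 3.1]
grip_width: -0.0002
gripper_force: 0.0
```

Firmly seated: 13 N with no motion. Now I'll back off along the rail, then go up.

Request:
{"method": "apply_moves", "body": {"rows": [[0.01,0,0,0,0,0],[0.03,0,0,0,0,0],[0.07,0,0,0,0,0],[0.13,0,0,0,0,0],[0.2,0,0,0,0,0]]}}

```text
clock: 11.12
tcp_pos: [0.5628, 0.0427, 0.0218]
orientation: [2.247, 2.195, -0.0]
contact_force: [0.2, 0.3, -0.4]
grip_width: 0.0
gripper_force: 0.0
```

Request:
{"method": "apply_moves", "body": {"rows": [[0.1,0,0,0,0,0],[0.2,0,-0.05,0,0,0],[0.24,0,-0.2,0,0,0],[0.24,0,-0.4,0,0,0],[0.24,0,-0.6,0,0,0]]}}

```text
clock: 11.75
tcp_pos: [0.5637, 0.1033, 0.1731]
orientation: [-2.245, -2.197, 0.001]
contact_force: [0.2, -0.3, 0.5]
grip_width: -0.0
gripper_force: 0.0
```

Request:
{"method": "apply_moves", "body": {"rows": [[0,-0.15,-0.1,0,0,0],[0.05,-0.3,-0.2,0,0,0],[0.1,-0.45,-0.2,0,0,0],[0.15,-0.5,-0.2,0,0,0],[0.15,-0.5,-0.2,0,0,0]]}}

```text
clock: 12.38
tcp_pos: [0.4391, 0.1439, 0.222]
orientation: [-2.243, -2.199, -0.001]
contact_force: [0.7, 0.0, 0.2]
grip_width: -0.0002
gripper_force: 0.0
```

```bash
python3 go.py 0.5 0.2 .2;  python3 - <<'E'
from h import *
f=r.grab_frame("top")
P=f["pixels"].astype(int)
m=((P.min(2)>150)&(P.max(2)-P.min(2)<45)).astype(np.uint8)
n,l,s,ce=cv2.connectedComponentsWithStats(m)
for i in range(1,n):
    if 60<s[i,4]<400 and ce[i][0]>200: print(s[i],np.round(onz(f,ce[i],.07),4)[:2])
b=f["pixels"][130:300,170:430]
cv2.imwrite("pics/t4.png",cv2.resize(b,None,fx=3,fy=3,interpolation=2)[:,:,::-1])
E
```

```text
12.38 [0.4391 0.1439 0.222 ] F [0.68 0.03 0.25] w -0.0002
shift [0.229 0.239 0.088] turn [-0.    -0.001  0.005]
[256 171  18  17 202] [0.6554 0.0144]
[274 204  18  18 218] [ 0.5588 -0.0405]
[294 205  18  18 220] [ 0.5579 -0.0977]
[313 206  18  18 219] [ 0.5575 -0.1544]
[332 207  19  18 217] [ 0.5562 -0.2123]
[379 238  19  27 141] [ 0.4559 -0.3485]
```

View pics/t4.png

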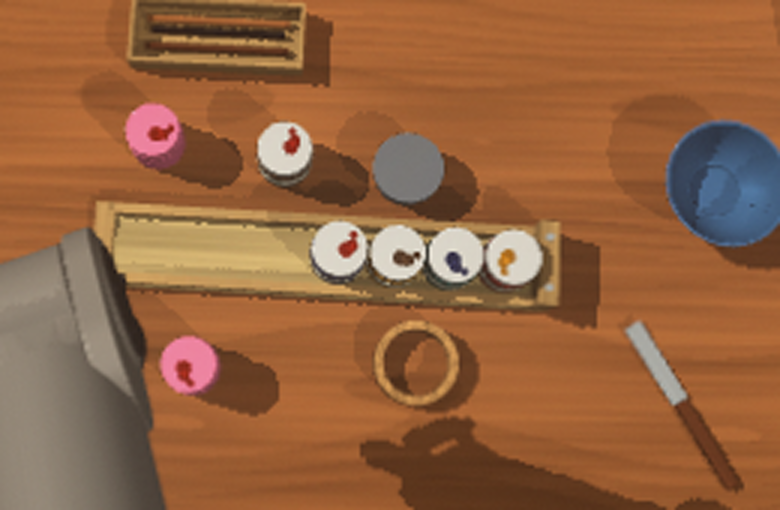

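The row is closed against the stop: the caps run from (340,250) to (513,257), with the same span as the touching row at the start. Nothing else has moved.

```bash
python3 -c "
from bench import r
print(r.hand_in())"
```

```text
the job is handed in; nothing more can be done
None
```

I pushed the four-jar row along the rail until it was closed up against the stop (13 N with no further motion), moved the arm clear with nothing else on the table disturbed, and handed the job in at about 12.5 s; no verdict was returned.

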